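# Hold a drilled block home in the corner jig

### The arm

A 6-joint arm with a two-finger parallel gripper is mounted at the origin on the work surface. World frame = base frame: x ahead of the robot, y to its left, z up, the work surface at z = 0. Lengths are in mm, angles in rad, forces in N, time in s.
With the tool pointing down it reaches from about 300 to 775 mm from the base axis. Payload 14.6 kg.
Tool frame: the origin (TCP) lies at the very end of the fingers, on their centre line; the grasp point (between the pads) lies 19 mm behind it; z points along the fingers, y is the line along which they close (so a half turn about z gives the same grasp; the last joint's range is limited). The gripper opens to 94 mm and grips with 3 to 60 N. Pads are 16 mm wide; open, the fingers measure 119 mm over their backs; the gripper's body (75 mm by 177 mm) begins 78 mm behind the grasp point.
Start: joints at [-1.363, 0.3, 1.521, -0, 1.321, -0.067], TCP at [149.238, -529.355, 205.446] pointing down, gripper open.
Joint ranges: [-3.03, 3.03], [-0.79, 2.21], [0.23, 2.52], [-1.04, 4.18], [0, 3.07], [-2.55, 2.55]. Speed limits (rad/s): [2.22, 2.22, 2.57, 3.14, 3.14, 3.14].

### API

Orientations are given as [roll, pitch, yaw] about the fixed x, y, z axes, in that order (R = Rz(yaw) Ry(pitch) Rx(roll)).
In Python, from cell import manip gives the robot as it stands.
- The arm moves only by the tool servo_tool, never from a script. Its argument "motion" is a list that holds one entry, the list of rows, each a list of 7 numbers: the shift along the world's x, y, z as a fraction of full scale, then the turn, a rotation vector about the world's x, y, z as a fraction of full scale, then the closure, from 0 (fully open) to 1 (shut). In form: [[[x, y, z, rx, ry, rz, gripper], ...]]. A call has 1 to 10 rows; each row is the pose to reach, as a shift and turn from the pose commanded when the call began, turning the shorter way round; what a row does not reach only later rows make up. Full scale, the value 1, is 0.5 m for a shift and pi rad for a turn. A row lasts 1/10 s, in which the tool goes at most 50 mm and 8.59 degrees, less where a joint would pass 70% of its speed; a pose out of reach is approached as far as the arm can. A call with a number of a shift or a turn outside -1 to 1 is refused whole. A call with a gripper value outside its range is refused whole. The fingers move at their own pace and stop on an object; "newtons" is the grip in N (left out, the last holds). Time passes only in rows, so rows that repeat a pose let the fingers close. It gives the time, the measured TCP pose, the force, the opening and the grip force at its end, in the units of the state.
- manip.read_state(): the state, without advancing time (a new reading comes with each control period).
- manip.camera(name): name is "scene" or "top" or "wrist"; returns a dict with "frame" (400x640x3 uint8, red, green, blue), "range_z" (400x640 float32, mm along the optical axis (not along the pixel's ray), 0 where there is no reading), "vfov" (degrees; the focal length in pixels is half the picture's height over the tangent of half this angle, whatever the lens; pixels are square), "cx", "cy" (the principal point, pixels), "cam_to_world" (4x4, takes a point from camera to world coordinates). Camera axes: x right, y down, z forward; pixel columns grow to the right and rows downward; lengths in mm; the calibration is good to about 2 mm. A picture is of the moment at which its call begins.
- manip.sign_off(): hands the job in; it is judged then, once.
The state is a dict: "clock": time; "joints": joint angles; "qd": joint speeds; "effort": joint torques, N m; "eef_pos": TCP position; "eef_rot": TCP orientation; "wrist_force": force on the tool from outside, world axes, zero at the start; "moment": the same for the moment, N m; "finger_gap": finger opening in mm; "finger_force": force on a finger pad.
Only numpy, scipy, OpenCV 4.12 (cv2) and the standard library are available. Lean on these libraries where they do the work, as an engineer would, in place of code of your own. Each camera call takes 0.05 s, during which the arm holds its last target. There are 200 camera calls.

### The job

Pick up the tall drilled wooden block and lay it flat on the plywood corner jig, with its long side along the long fence. Press it firmly fully home into the corner, against the long fence and the end stop at the same time, but without forcing it, and leave the other things on the table alone. Finish while still holding and pressing it there with the gripper, so that a helper can tap in its dowel: do not let go.

Things in the scene. Friction and masses are not known exactly. Their poses are not given: they have to be found in the camera images.
- block: The work block: pale pine, loose, about 0.11 kg (varies), 90 mm long (its x axis), 45 mm wide (its y axis), 50 mm tall (its z axis, upright), with a 20 mm hole straight down through its middle, the only drilled block. It starts lying on the table with its hole upright. Origin: centre of its underside. Either end may go to the end stop.
- jig: The corner jig, fixed to the table: a plywood base 220 mm (its x axis) by 150 mm (its y axis), 12 mm thick, lying flat, bare wood on which the block drags when pressed down (friction about 0.5 to 1), with two low rigid wooden fences on it that meet at right angles. Origin: centre of the underside of the base; z up.
- long_fence: The jig's long fence: 220 mm long along the jig's x axis, 20 mm wide, its top 14 mm above the top of the base (26 mm above the table). It stands along the jig's +y edge; its inner face looks to the jig's -y and lies 55 mm to +y of the jig's origin. Its frame coincides with the jig's frame.
- end_stop: The jig's end stop: 130 mm long along the jig's y axis, 20 mm wide, its top also 14 mm above the top of the base. It stands at the jig's +x end; its inner face looks to the jig's -x and lies 90 mm to +x of the jig's origin. Its frame coincides with the jig's frame.
- corner (a point): The inner corner of the jig, where the inner faces of the long fence and the end stop meet the top of the base; axes as the jig's. Free space lies to -x and -y of it. Fully home, the block's origin is 45 mm to -x and 22.5 mm to -y of this point and level with it. Fingers that hold the block above the 14 mm high fences pass over them.
- flat_block: Bystander: plain pine block without hole, 75 x 75 x 25 mm, lying on the table. Origin: centre of its underside.
- sanding_block: Bystander: cork sanding block with a brown abrasive sole, 100 x 60 x 34 mm. Origin: centre of its underside.
- glue_jar: Bystander: round white closed jar, 64 mm across, 85 mm tall. Origin: centre of its underside.
Mind the look-alikes: they are no part of the job. What is shaped like the block but green is not meant.

How it is judged (in metres and radians):
On the way:
1. the block has been picked up in the gripper, clear of the table (height (world z) of block above 0.016 m and contact force between the fingers and block above 1 N), for 0.1 s.
At the end, for the whole second after the job is handed in: Block flat on the jig base (3 mm, 0.05 rad), long side along the long fence (0.04 rad), within 3 mm of fully home both ways, at rest, still held by the gripper (over 1 N) and pressed with over 1.5 N on the long fence and over 1.5 N on the end stop, all through the last second (contact force between block and long_fence above 1.5 N and contact force between block and end_stop above 1.5 N and contact force between the fingers and block above 1 N and x of block in the frame of corner between -0.048 and -0.042 m and y of block in the frame of corner between -0.0255 and -0.0195 m and z of block in the frame of corner between -0.003 and 0.003 m and angle between the x axis of block and the x axis of jig, either way round below 0.04 rad and angle between block's own z axis and vertical below 0.05 rad and linear speed of block below 0.01 m/s); the arm keeps its last pose, push and grip.
It fails at once if the block is forced against the long fence or the end stop with more than 60 N (contact force between block and long_fence above 60 N or contact force between block and end_stop above 60 N).
It fails at once if a bystander (flat block, sanding block or jar) is moved by more than 15 mm (distance of any of flat_block, sanding_block, glue_jar from where it was at the start of the episode above 0.015 m).
It also fails if it takes over 56 s, if anything falls off the work surface, if the arm or the gripper's body presses on something with over 40 N, if the wrist force passes 120 N, or if a joint passes its speed limit or range.

## Working session

There is one attempt and no reset: what is moved stays moved. The work goes in short steps, Python scripts to look and compute and a tool call to move; the robot and the scene stay as the last step left them, time stands still between calls to the robot, and variables do not carry over. Pictures are saved under pics/ and viewed, at most 10 in all, crops included, and the job is handed in when it is done.

Besides the shell and the picture viewer there is one more tool, called after "Call:" as a command line: name --argument value ..., lists and objects as JSON in quotes. servo_tool: Moves the arm, as the interface text tells. Its arguments: {"type":"object","properties":{"motion":{"type":"array"},"newtons":{"type":"number"}},"required":["motion"]}

```bash
mkdir -p pics
cat > h.py <<'E'
import numpy as np, cv2
from cell import manip
def grab(n):
    c=manip.camera(n); np.savez(f'{n}.npz',**c); cv2.imwrite(f'pics/{n}_{np.random.randint(1e6)}.png',c['frame'][:,:,::-1]); return c
def pts(c):
    d=np.asarray(c['range_z'],float); f=200/np.tan(np.radians(float(c['vfov']))/2)
    v,u=np.mgrid[:400,:640]; T=np.asarray(c['cam_to_world'])
    P=np.stack([(u-c['cx'])*d/f,(v-c['cy'])*d/f,d],-1)
    W=P@T[:3,:3].T+T[:3,3]; W[d<=0]=np.nan; return W
E
python3 - <<'E'
from h import *
c=grab('top'); W=pts(c); print(np.nanmin(W.reshape(-1,3),0),np.nanmax(W.reshape(-1,3),0))
print(W[::80,::120].round().tolist()); print(c['cam_to_world'].round(3).tolist(),c['vfov'])
print(manip.read_state())
E
ls pics; mv pics/top_* pics/top.png
```

```text
[  172.76559185 -1231.70742888  -765.08360005] [1440.91044881 1297.17089078  136.46088871]
[[[1434.0, 1292.0, -748.0], [1435.0, 813.0, -749.0], [1433.0, 336.0, -746.0], [1438.0, -137.0, -755.0], [1437.0, -609.0, -753.0], [1439.0, -1081.0, -756.0]], [[839.0, 699.0, 1.0], [840.0, 440.0, 2.0], [840.0, 183.0, 3.0], [841.0, -73.0, 2.0], [841.0, -327.0, 1.0], [843.0, -582.0, -2.0]], [[666.0, 688.0, 4.0], [666.0, 432.0, 5.0], [668.0, 180.0, 2.0], [669.0, -73.0, 1.0], [670.0, -323.0, 4.0], [671.0, -574.0, 0.0]], [[498.0, 655.0, 36.0], [499.0, 429.0, 0.0], [500.0, 177.0, 3.0], [501.0, -73.0, -0.0], [503.0, -321.0, 0.0], [504.0, -569.0, -1.0]], [[332.0, 672.0, 0.0], [334.0, 422.0, 2.0], [336.0, 174.0, 2.0], [338.0, -73.0, 1.0], [340.0, -316.0, 5.0], [356.0, -515.0, 75.0]]]
[[0.006, -0.998, 0.066, 512.922], [-1.0, -0.005, 0.011, 4.268], [-0.01, -0.066, -0.998, 906.696], [0.0, 0.0, 0.0, 1.0]] 49.43923560641392
{'clock': 0.05, 'joints': array([-1.36257934e+00,  3.00480773e-01,  1.52155886e+00, -2.36019957e-05,
        1.32070057e+00, -6.66161712e-02]), 'qd': array([-0.00117709, -0.00079324, -0.00015247, -0.00209237,  0.0009533 ,
        0.00036129]), 'effort': array([ 1.27773656e-04, -5.33211851e+01, -3.53709877e+01,  7.10195093e-02,
        2.35684658e-02, -6.51595292e-05]), 'eef_pos': array([ 149.19240633, -529.11405884,  204.89042547]), 'eef_rot': array([-3.14044613e+00, -5.35782134e-05,  2.74838978e-01]), 'wrist_force': array([-0.01529249,  0.71117444, -0.10270863]), 'moment': array([-0.00970444, -0.00513206,  0.05020278]), 'finger_force': 0.0, 'finger_gap': 93.82655954325115}
top_494200.png
```

View pics/top.png

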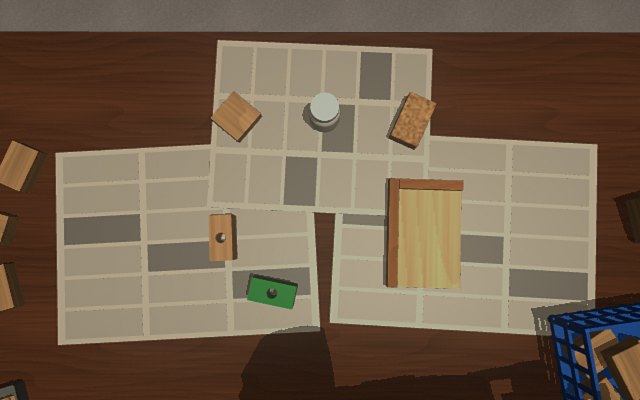

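The top view shows these candidates:
- The drilled pine block at about (221,237), with its hole at (220,238).
- A green drilled look-alike at (272,292), not meant.
- The flat block without a hole at (236,116).
- The cork sanding block at (413,120).
- Loose offcuts at the left edge.

The jig's long fence is at column 393 and its end stop at row 185. I choose (221,237) and will check it in a crop.

Run:
```python
from h import *
c=dict(np.load('top.npz')); W=pts(c); Z=W[...,2]
def rect(u0,u1,v0,v1,z0,z1):
    s=W[v0:v1,u0:u1].reshape(-1,3); s=s[(s[:,2]>z0)&(s[:,2]<z1)]
    r=cv2.minAreaRect(s[:,:2].astype(np.float32)); print(len(s),np.median(s[:,2]).round(1),[np.round(x,1) for x in r],cv2.boxPoints(r).round().tolist())
rect(195,245,205,270,40,60)   # block
rect(380,475,170,300,8,40)  # jig
rect(380,475,170,300,20,40)  # fences
rect(402,475,192,300,8,18)  # base
rect(205,265,85,145,15,40); rect(385,440,85,152,25,45); rect(305,345,90,130,75,100); rect(240,305,265,315,40,65)
b=c['frame'][:,:,::-1]
A=cv2.resize(b[195:275,190:310],(480,320),interpolation=2);B=cv2.resize(b[165:305,375:485],(251,320),interpolation=2)
cv2.imwrite('pics/crop.png',np.hstack([A,B]))
```

```text
1022 51.0 [array([505.8, 206.8]), array([90., 46.]), np.float64(3.1)] [[460.0, 227.0], [462.0, 181.0], [552.0, 186.0], [549.0, 232.0]]
7971 13.5 [array([ 525.1, -202.3]), array([150.6, 237.5]), np.float64(88.4)] [[404.0, -274.0], [642.0, -281.0], [646.0, -130.0], [408.0, -124.0]]
1777 26.8 [array([ 516.8, -202. ]), array([150.4, 220.3]), np.float64(88.4)] [[405.0, -274.0], [625.0, -280.0], [629.0, -130.0], [409.0, -124.0]]
5608 12.9 [array([ 503.6, -217.2]), array([120.4, 196.7]), np.float64(89.6)] [[405.0, -277.0], [602.0, -278.0], [602.0, -158.0], [406.0, -156.0]]
1332 25.8 [array([756.8, 186.6]), array([76.6, 75.3]), np.float64(50.7)] [[703.0, 181.0], [762.0, 133.0], [810.0, 192.0], [752.0, 240.0]]
1449 34.6 [array([ 748.8, -178.6]), array([ 60.1, 101.4]), np.float64(65.6)] [[690.0, -185.0], [783.0, -227.0], [807.0, -172.0], [715.0, -130.0]]
686 85.6 [array([758.9,   3.5]), array([56.4, 54.1]), np.float64(1.2)] [[730.0, 30.0], [731.0, -24.0], [788.0, -23.0], [787.0, 31.0]]
1037 51.0 [array([398.5, 104.4]), array([90. , 45.3]), np.float64(78.7)] [[368.0, 65.0], [412.0, 56.0], [430.0, 144.0], [385.0, 153.0]]
```

View pics/crop.png

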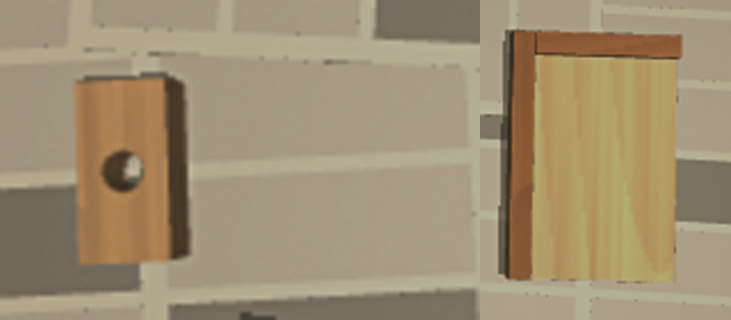

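Call:
servo_tool --motion '[[[0.44,0.9,0,0,0,-0.0703,0],[0.44,0.9,0,0,0,-0.0703,0],[0.44,0.9,0,0,0,-0.0703,0],[0.44,0.9,0,0,0,-0.0703,0],[0.44,0.9,0,0,0,-0.0703,0],[0.44,0.9,0,0,0,-0.0703,0],[0.44,0.9,0,0,0,-0.0703,0],[0.44,0.9,0,0,0,-0.0703,0],[0.44,0.9,0,0,0,-0.0703,0],[0.44,0.9,0,0,0,-0.0703,0]]]'

```text
clock: 1.05
eef_pos: [369.1, -78.1, 205.5]
eef_rot: [3.141, -0.0, 0.054]
wrist_force: [0.8, -0.6, -0.0]
finger_gap: 94.3
finger_force: 0.0
```

Call:
servo_tool --motion '[[[0.2732,0.5724,-0.05,0,0,0,0],[0.2732,0.5724,-0.05,0,0,0,0],[0.2732,0.5724,-0.05,0,0,0,0],[0.2732,0.5724,-0.05,0,0,0,0],[0.2732,0.5724,-0.05,0,0,0,0],[0.2732,0.5724,-0.05,0,0,0,0],[0.2732,0.5724,-0.05,0,0,0,0],[0.2732,0.5724,-0.05,0,0,0,0],[0.2732,0.5724,-0.05,0,0,0,0]]]'

```text
clock: 1.95
eef_pos: [505.0, 205.7, 179.9]
eef_rot: [3.141, 0.001, 0.054]
wrist_force: [0.5, -0.7, -0.4]
finger_gap: 93.8
finger_force: 0.0
```

Run:
```python
from h import *
c=manip.camera('wrist'); W=pts(c); cv2.imwrite('pics/w1.png',c['frame'][:,:,::-1])
s=W.reshape(-1,3); s=s[(s[:,2]>44)&(s[:,2]<58)&(abs(s[:,0]-506)<90)&(abs(s[:,1]-207)<60)]
r=cv2.minAreaRect(s[:,:2].astype(np.float32)); print(len(s),np.median(s[:,2]),r,cv2.boxPoints(r)); print(manip.read_state()['eef_pos'])
```

```text
3647 50.723318834272334 ((505.8658752441406, 206.3560028076172), (90.07418823242188, 45.12260055541992), 3.0014522075653076) [[459.70923 226.52815]
 [462.0719  181.46745]
 [552.0225  186.18385]
 [549.65985 231.24455]]
[505.09453029 205.21638968 180.30790896]
```

View pics/w1.png

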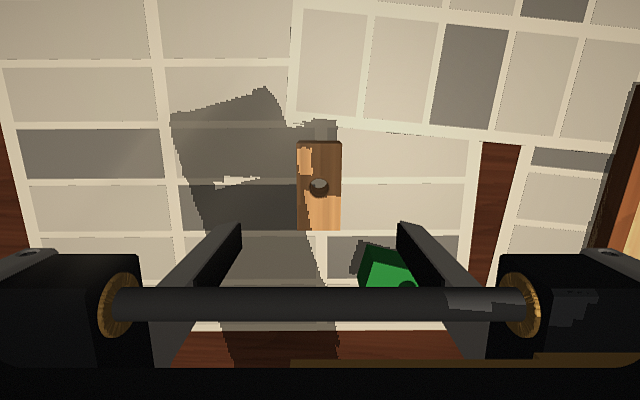

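The wrist view shows the drilled block at (320,185), hole at (319,187), between the open fingers. The green one is at (390,265), clear of them. The position agrees with the top view, so I descend.

Call:
servo_tool --motion '[[[0,0,-0.1,0,0,0,0],[0,0,-0.19,0,0,0,0],[0,0,-0.25,0,0,0,0],[0,0,-0.29,0,0,0,0],[0,0,-0.315,0,0,0,0],[0,0,-0.3248,0,0,0,0],[0,0,-0.3248,0,0,0,0],[0,0,-0.3248,0,0,0,0.6],[0,0,-0.3248,0,0,0,0.6],[0,0,-0.3248,0,0,0,0.6]]]' --newtons 40

```text
clock: 3.0
eef_pos: [505.8, 206.1, 18.8]
eef_rot: [-3.141, -0.001, 0.054]
wrist_force: [0.1, -0.5, -0.2]
finger_gap: 73.4
finger_force: 0.0
```

Call:
servo_tool --motion '[[[0,0,0,0,0,0,0.8],[0,0,0,0,0,0,0.8],[0,0,0,0,0,0,0.8],[0,0,0,0,0,0,0.8],[0,0,0,0,0,0,0.8]]]'

```text
clock: 3.5
eef_pos: [505.4, 206.0, 18.1]
eef_rot: [3.142, 0.0, 0.054]
wrist_force: [-0.2, -0.1, 0.2]
finger_gap: 44.6
finger_force: 40.0
```

Call:
servo_tool --motion '[[[0,0,0.06,0,0,0,0.8],[0,0,0.16,0,0,0,0.8],[0.02,-0.06,0.16,0,0,0,0.8],[0.085,-0.16,0.16,0,0,-0.0261,0.8],[0.085,-0.26,0.16,0,0,-0.0261,0.8],[0.085,-0.36,0.16,0,0,-0.0261,0.8],[0.085,-0.46,0.16,0,0,-0.0261,0.8],[0.085,-0.56,0.16,0,0,-0.0261,0.8],[0.085,-0.65,0.16,0,0,-0.0261,0.8],[0.085,-0.7,0.16,0,0,-0.0261,0.8]]]'

```text
clock: 4.5
eef_pos: [547.4, -147.3, 97.9]
eef_rot: [3.141, 0.0, -0.03]
wrist_force: [1.1, 0.7, -1.9]
finger_gap: 44.8
finger_force: 40.0
```

Call:
servo_tool --motion '[[[0,-0.05,0,0,0,0,0.8],[0,-0.0786,0,0,0,0,0.8],[0,-0.0786,0,0,0,0,0.8],[0,-0.0786,0,0,0,0,0.8]]]'

```text
clock: 4.9
eef_pos: [547.9, -182.5, 97.8]
eef_rot: [-3.141, 0.0, -0.028]
wrist_force: [0.3, 1.0, -1.9]
finger_gap: 44.8
finger_force: 40.0
```

Run:
```python
from h import *
for n in ('wrist','scene'):
    c=manip.camera(n); np.savez(n+'.npz',**c); cv2.imwrite(f'pics/{n}2.png',c['frame'][:,:,::-1])
    W=pts(c); s=W.reshape(-1,3)
    for z0,z1 in ((21,32),(123,140)):
        q=s[(s[:,2]>z0)&(s[:,2]<z1)&(s[:,0]>380)&(s[:,0]<650)&(s[:,1]>-300)&(s[:,1]<-105)]
        if len(q)>50: r=cv2.minAreaRect(q[:,:2].astype(np.float32)); print(n,z0,len(q),r,cv2.boxPoints(r).round(1).tolist())
print(manip.read_state())
a=cv2.imread('pics/wrist2.png');b=cv2.imread('pics/scene2.png');cv2.imwrite('pics/two.png',cv2.resize(np.vstack([a,b]),(480,600)))
```

```text
wrist 21 7505 ((517.3460693359375, -202.56387329101562), (150.14315795898438, 219.65335083007812), 88.46791076660156) [[405.6000061035156, -274.70001220703125], [625.0999755859375, -280.5], [629.0999755859375, -130.5], [409.6000061035156, -124.5999984741211]]
wrist 123 11845 ((548.2838745117188, -181.83114624023438), (68.97608947753906, 91.28026580810547), 88.29685974121094) [[501.6000061035156, -214.89999389648438], [592.9000244140625, -217.6999969482422], [594.9000244140625, -148.6999969482422], [503.70001220703125, -146.0]]
scene 21 1011 ((519.0938110351562, -200.9951171875), (150.6676483154297, 222.373046875), 88.30419158935547) [[405.70001220703125, -273.0], [628.0, -279.6000061035156], [632.5, -129.0], [410.20001220703125, -122.4000015258789]]
scene 123 591 ((552.5496826171875, -180.0557403564453), (90.40618133544922, 70.63094329833984), 7.176400184631348) [[503.29998779296875, -150.6999969482422], [512.0999755859375, -220.6999969482422], [601.7999877929688, -209.39999389648438], [593.0, -139.39999389648438]]
{'clock': 5.0, 'joints': array([-3.84183584e-01,  4.67372731e-01,  1.55289181e+00,  1.54641261e-04,
        1.12159982e+00,  1.21337352e+00]), 'qd': array([ 0.00113128, -0.00092151, -0.00188748, -0.00048388,  0.00210459,
       -0.00297226]), 'effort': array([-6.55679349e-01, -6.00947571e+01, -3.28051364e+01,  2.41147180e-02,
       -6.77092792e-02,  8.72359320e-03]), 'eef_pos': array([ 548.04975682, -182.04269198,   98.00120395]), 'eef_rot': array([-3.14136711e+00,  2.05811838e-04, -2.68279266e-02]), 'wrist_force': array([ 0.52213167, -0.36277893, -2.34568078]), 'moment': array([0.04191664, 0.01791986, 0.02220024]), 'finger_force': 39.9947065114975, 'finger_gap': 44.86909079551828}
```

View pics/two.png

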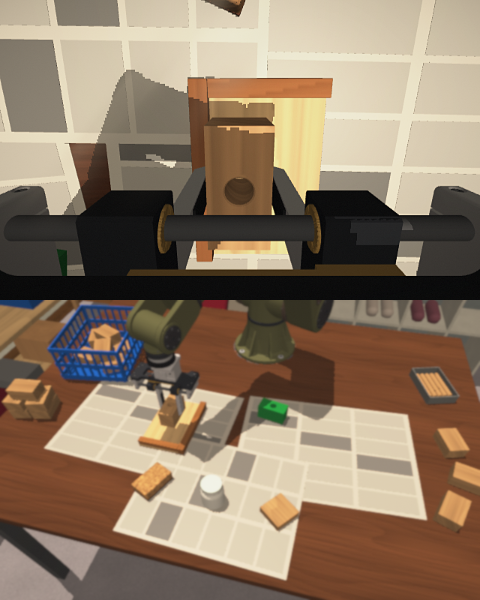

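The wrist view (top) shows the block held level at (240,165), inside the fences: the long fence is at column 200 and the end stop at row 88. The scene view agrees, so I lower it.

Call:
servo_tool --motion '[[[0,0,-0.06,0,0,0,0.8],[0,0,-0.1,0,0,0,0.8],[0,0,-0.124,0,0,0,0.8],[0,0,-0.128,0,0,0,0.8],[0,0,-0.13,0,0,0,0.8],[0,0,-0.132,0,0,0,0.8],[0,0,-0.132,0,0,0,0.8],[0,0,-0.132,0,0,0,0.8]]]'

```text
clock: 5.8
eef_pos: [548.2, -183.4, 32.6]
eef_rot: [3.141, -0.001, -0.028]
wrist_force: [0.0, -0.6, -1.4]
finger_gap: 45.0
finger_force: 40.0
```

Call:
servo_tool --motion '[[[0,0,-0.002,0,0,0,0.8],[0,0,-0.003,0,0,0,0.8],[0,0,-0.003,0,0,0,0.8],[0,0,-0.003,0,0,0,0.8]]]'

```text
clock: 6.2
eef_pos: [548.0, -183.2, 30.6]
eef_rot: [-3.142, -0.0, -0.028]
wrist_force: [0.7, -0.6, -1.6]
finger_gap: 44.8
finger_force: 40.0
```

Call:
servo_tool --motion '[[[0,0,-0.001,0,0,0,0.8],[0,0,-0.001,0,0,0,0.8],[0,0,-0.001,0,0,0,0.8]]]'

```text
clock: 6.5
eef_pos: [548.0, -183.3, 30.1]
eef_rot: [3.142, -0.0, -0.028]
wrist_force: [0.3, -1.3, -0.7]
finger_gap: 45.0
finger_force: 40.0
```

Call:
servo_tool --motion '[[[0,0,-0.001,0,0,0,0.8],[0,0,-0.001,0,0,0,0.8],[0,0,-0.001,0,0,0,0.8]]]'

```text
clock: 6.8
eef_pos: [548.0, -183.3, 30.1]
eef_rot: [3.142, -0.0, -0.028]
wrist_force: [-3.1, 0.1, 5.4]
finger_gap: 45.0
finger_force: 40.0
```

Call:
servo_tool --motion '[[[0,0,0.0007,0,0,0,0.8],[0.006,0.006,0.0007,0,0,0,0.8],[0.012,0.012,0.0007,0,0,0,0.8],[0.018,0.016,0.0007,0,0,0,0.8],[0.024,0.018,0.0007,0,0,0,0.8],[0.024,0.018,0.0007,0,0,0,0.8],[0.024,0.018,0.0007,0,0,0,0.8]]]'

```text
clock: 7.5
eef_pos: [560.5, -174.0, 30.1]
eef_rot: [-3.141, -0.001, -0.028]
wrist_force: [1.7, 1.9, 2.6]
finger_gap: 44.6
finger_force: 40.0
```

Call:
servo_tool --motion '[[[0,0.001,0,0,0,0,0.8],[0,0.002,0,0,0,0,0.8],[0,0.003,0,0,0,0,0.8],[0,0.003,0,0,0,0,0.8],[0,0.003,0,0,0,0,0.8]]]'

```text
clock: 8.0
eef_pos: [560.0, -173.0, 30.1]
eef_rot: [3.141, -0.0, -0.028]
wrist_force: [0.8, -2.5, 5.4]
finger_gap: 44.7
finger_force: 40.0
```

Call:
servo_tool --motion '[[[0,0.001,0,0,0,0,0.8],[0,0.002,0,0,0,0,0.8],[0,0.002,0,0,0,0,0.8],[0,0.002,0,0,0,0,0.8]]]'

```text
clock: 8.4
eef_pos: [560.0, -172.0, 30.1]
eef_rot: [3.141, -0.0, -0.028]
wrist_force: [0.8, -3.0, 5.2]
finger_gap: 44.4
finger_force: 40.0
```

Call:
servo_tool --motion '[[[0,0.001,0,0,0,0,0.8],[0,0.002,0,0,0,0,0.8],[0,0.002,0,0,0,0,0.8],[0,0.002,0,0,0,0,0.8]]]'

```text
clock: 8.8
eef_pos: [560.0, -171.9, 30.1]
eef_rot: [3.14, -0.001, -0.028]
wrist_force: [1.1, -8.9, 4.5]
finger_gap: 44.8
finger_force: 40.0
```

The block is on the long fence. Next I move it to the end stop.

Call:
servo_tool --motion '[[[0.001,0,0,0,0,0,0.8],[0.002,0,0,0,0,0,0.8],[0.003,0,0,0,0,0,0.8],[0.004,0,0,0,0,0,0.8],[0.004,0,0,0,0,0,0.8],[0.004,0,0,0,0,0,0.8]]]'

```text
clock: 9.4
eef_pos: [560.9, -171.9, 30.1]
eef_rot: [3.14, 0.002, -0.028]
wrist_force: [-9.7, -8.2, 10.7]
finger_gap: 44.9
finger_force: 40.0
```

Call:
servo_tool --motion '[[[0.001,0,0,0,0,0,0.8],[0.002,0,0,0,0,0,0.8],[0.002,0,0,0,0,0,0.8],[0.002,0,0,0,0,0,0.8]]]'

```text
clock: 9.8
eef_pos: [561.8, -171.9, 30.1]
eef_rot: [3.14, 0.002, -0.028]
wrist_force: [-10.1, -8.8, 11.0]
finger_gap: 44.8
finger_force: 40.0
```

Call:
servo_tool --motion '[[[0,0,0.0006,0,0,0,0.8],[0.001,0,0.0006,0,0,0,0.8],[0.002,0,0.0006,0,0,0,0.8],[0.002,0,0.0006,0,0,0,0.8],[0.002,0,0.0006,0,0,0,0.8]]]'

```text
clock: 10.3
eef_pos: [562.6, -171.9, 30.1]
eef_rot: [3.14, 0.003, -0.028]
wrist_force: [-10.8, -9.4, 9.3]
finger_gap: 44.9
finger_force: 40.0
```

Call:
servo_tool --motion '[[[0.001,0,0,0,0,0,0.8],[0.002,0,0,0,0,0,0.8],[0.002,0,0,0,0,0,0.8],[0.002,0,0,0,0,0,0.8]]]'

```text
clock: 10.7
eef_pos: [562.7, -171.9, 30.2]
eef_rot: [3.141, 0.005, -0.028]
wrist_force: [-18.9, -8.7, 14.1]
finger_gap: 44.7
finger_force: 40.0
```

Call:
servo_tool --motion '[[[0.0003,0.0006,0,0,0,0,0.8],[0.0006,0.0012,0,0,0,0,0.8],[0.0006,0.0012,0,0,0,0,0.8],[0.0006,0.0012,0,0,0,0,0.8],[0.0006,0.0012,0,0,0,0,0.8]]]'

```text
clock: 11.2
eef_pos: [562.7, -171.9, 30.1]
eef_rot: [3.14, 0.006, -0.028]
wrist_force: [-20.7, -13.2, 15.7]
finger_gap: 44.6
finger_force: 40.0
```

Run:
```python
from h import *
c=manip.camera('wrist'); W=pts(c); b=c['frame'][:,:,::-1]
cv2.imwrite('pics/w3.png',cv2.resize(b[60:360,180:460],(560,600),interpolation=2))
s=W.reshape(-1,3)
for z0,z1 in ((56,68),):
    q=s[(s[:,2]>z0)&(s[:,2]<z1)&(abs(s[:,0]-560)<55)&(abs(s[:,1]+171)<21)]
    r=cv2.minAreaRect(q[:,:2].astype(np.float32)); print(r)
    n=np.c_[q[:,:2],np.ones(len(q))]; print(len(q),np.linalg.lstsq(n,q[:,2],rcond=None)[0],np.median(q[:,2]),q[:,0].min(),q[:,0].max())
    # jig frame: x of far end near edge
print(manip.read_state())
```

```text
((563.2655029296875, -170.98109436035156), (91.64263153076172, 41.932861328125), 0.022566456347703934)
10168 [-4.73251706e-03 -1.99211460e-03  6.50215816e+01] 62.73586110350303 517.4505721588753 609.0789885419418
{'clock': 11.25, 'joints': array([-0.35712305,  0.58166698,  1.55612655, -0.004142  ,  1.00857256,
        1.24425456]), 'qd': array([-0.00277909, -0.00196471,  0.00073881,  0.00020096, -0.00053409,
        0.00119413]), 'effort': array([ 10.75839132, -56.22138977, -31.93823934,   4.33603093,
        -3.53343174,   0.15698757]), 'eef_pos': array([ 562.68835583, -171.89886854,   30.15635652]), 'eef_rot': array([ 3.13981581,  0.00564558, -0.02836997]), 'wrist_force': array([-20.40767477, -12.95320912,  15.36851095]), 'moment': array([-2.49109201,  3.48036912,  0.14051898]), 'finger_force': 40.007784962654114, 'finger_gap': 44.46121694747123}
```

View pics/w3.png

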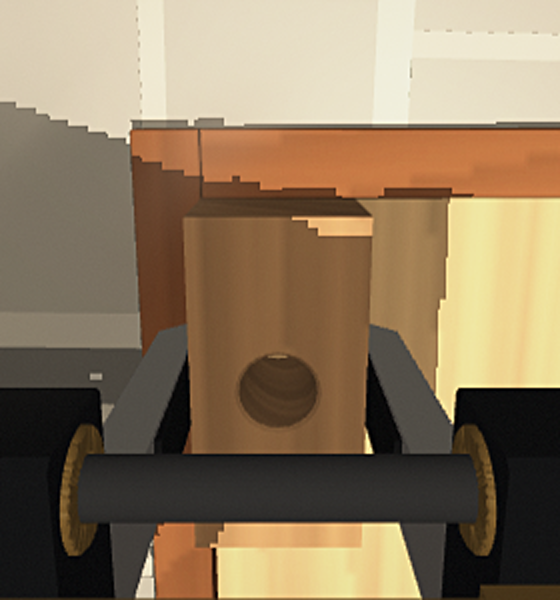

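The crop shows the block's front end tight against the end stop (row 198) and its left side against the long fence (column 190). It lies level with its top at 62.7 mm. I'll ease the downward load and firm up the fence push slightly, then recheck.

Call:
servo_tool --motion '[[[0,0.0006,0.0006,0,0,0,0.8],[0,0.001,0.0012,0,0,0,0.8],[0,0.001,0.0012,0,0,0,0.8],[0,0.001,0.0012,0,0,0,0.8],[0,0.001,0.0012,0,0,0,0.8],[0,0.001,0.0012,0,0,0,0.8]]]'

```text
clock: 11.85
eef_pos: [562.7, -171.9, 30.2]
eef_rot: [3.139, 0.006, -0.028]
wrist_force: [-17.4, -17.6, 7.8]
finger_gap: 44.5
finger_force: 40.0
```

Call:
servo_tool --motion '[[[0.0006,0,0,0,0,0,0.8],[0.0012,0,0,0,0,0,0.8],[0.0012,0,0,0,0,0,0.8],[0.0012,0,0,0,0,0,0.8],[0.0012,0,0,0,0,0,0.8],[0.0012,0,0,0,0,0,0.8]]]'

```text
clock: 12.45
eef_pos: [562.7, -171.9, 30.2]
eef_rot: [3.139, 0.007, -0.029]
wrist_force: [-22.5, -17.3, 11.8]
finger_gap: 44.8
finger_force: 40.0
```

The pose has not moved while the forces rose, so the block is firmly home on both sides. I'm handing in.

```bash
python3 -c "
from cell import manip
print(manip.sign_off())"
```

```text
the job is handed in; nothing more can be done
None
```

I laid the drilled block flat in the jig corner and handed the job in with the gripper still holding it (40 N grip). It is pressed against both the long fence and the end stop, at about 17 N and 22 N measured at the wrist, but the hand-in returned no verdict.

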